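Slide the tape roll between the jars into its bay

ROBOT

A 6-joint arm with a two-finger parallel gripper is mounted at the origin on the work surface; the furniture and walls round the work are solid. World frame = base frame: x ahead of the robot, y to its left, z up, the work surface at z = 0. Lengths are in m, angles in rad, forces in N, time in s.
With the tool pointing down it reaches from about 0.35 to 0.775 m from the base axis. Payload 7.3 kg.
Tool frame: the origin (TCP) lies at the very end of the fingers, on their centre line; the grasp point (between the pads) lies 19 mm behind it; z points along the fingers, y is the line along which they close (so a half turn about z gives the same grasp; the last joint's range is limited). The gripper opens to 92 mm and grips with 3 to 60 N. Pads are 19 mm wide; open, the fingers measure 130 mm over their backs; the gripper's body (75 mm by 190 mm) begins 47 mm behind the grasp point.
Start: joints at [1.094, 0.342, 1.524, -0, 1.275, -0.146], TCP at [0.171, 0.497, 0.227] pointing down, gripper open.
Joint ranges: [-2.53, 2.53], [-0.77, 2.02], [0.04, 2.7], [-1, 4.14], [0.28, 2.66], [-3.11, 3.11]. Speed limits (rad/s): [2.57, 2.57, 3.14, 3.14, 3.14, 3.14].

INTERFACE

Orientations are given as [roll, pitch, yaw] about the fixed x, y, z axes, in that order (R = Rz(yaw) Ry(pitch) Rx(roll)).
In Python, from cell import robot, read_camera, get_calibration gives the robot as it stands. The module is installed in compiled form; this text tells all that it offers.
- The arm moves only by the tool send_rows, never from a script. Its argument "plan" is a list of rows, each a list of 2 entries, a list of its own where there are three numbers: the shift along the tool's x, y, z as a fraction of full scale, then the turn, a rotation vector about the tool's x, y, z as a fraction of full scale. A call has exactly 10 rows; each row shifts and turns the commanded pose from where the row before left it, along the tool's axes as they then stand; what a row does not reach is not made up. Full scale, the value 1, is 0.025 m for a shift and 90 degrees for a turn. A row lasts 1/8 s, in which the tool goes at most 62.5 mm and 10.7 degrees, less where a joint would pass 70% of its speed; a pose out of reach is approached as far as the arm can. A call with a number of a shift or a turn outside -1 to 1 is refused whole. A call with a gripper value outside its range is refused whole. "gripper" is the opening, from -1 (shut) to 1 (fully open), so that 0 is half open, set as the call begins (left out, the last holds). The fingers move at their own pace and stop on an object; "force" is the grip in N (left out, the last holds). Time passes only in rows, so rows that do not move let the fingers close, or fill a call up. It gives the time, the measured TCP pose, the force, the opening and the grip force at its end, in the units of the state.
- robot.observe(): the state, without advancing time (a new reading comes with each control period).
- read_camera(name): name is "side" or "top"; returns (picture, depth): 420x560x3 uint8, blue, green, red; 420x560 float32, m along the optical axis (not along the pixel's ray), 0 where there is no reading.
- get_calibration(name): a dict with "intrinsics" (3x3 intrinsics, pixels), "rvec" (rotation vector, rad) and "tvec" (3), from world to camera coordinates, as OpenCV has them. Camera axes: x right, y down, z forward; pixel columns grow to the right and rows downward; lengths in m; the calibration is good to about 2 mm. A picture is of the moment at which its call begins. get_calibration takes no time and is no camera call.
- robot.hand_in(): hands the job in; it is judged then, once.
The state is a dict: "time": time; "qpos": joint angles; "qvel": joint speeds; "joint_efforts": joint torques, N m; "tool_pos": TCP position; "tool_rot": TCP orientation; "contact_force": force on the tool from outside, world axes, zero at the start; "torque": the same for the moment, N m; "opening": finger opening in m; "grip_force": force on a finger pad.
Only numpy, scipy, OpenCV 4.12 (cv2) and the standard library are available. Lean on these libraries where they do the work, as an engineer would, in place of code of your own. Each camera call takes 0.05 s, during which the arm holds its last target. There are 200 camera calls.

TASK

Put the thick grey roll of tape away by pushing it flat along the table, with the fingers only, through the narrow gap between the two jars fixed at the mouth of the wooden bay, and on until it lies home against the bay's back rail. Do not pick the roll up or tip it, and leave the thin roll of tape and all the other loose things where they are. Finish with the hand clear of everything.

Things in the scene. Friction and masses are not known exactly. Their poses are not given: they have to be found in the camera images.
- roll: the thick grey roll of tape, lying flat: a disc 103 mm across and 48 mm tall, 0.25 kg, loose. Its core acts as solid: no finger can go into it. Origin: centre of its underside; z up; its yaw has no meaning.
- bay: wooden bay fixed to the table, open at one end (the mouth); rails 30 mm tall, 16 mm thick. Origin: on the table at the middle of the mouth gap; x points level through the gap into the bay, y left, z up. Inner faces of the side rails: y = +63 and -63 mm, from x = 30 mm to the back; inner face of the back rail: x = 150 mm. Bare table inside. Nothing of it gives way.
- gate_left (a point): centre, on the table, of the left gate at the mouth (bay x = 0, y = +84.5 mm): a screw-lid jar 51 mm across, top at 58 mm, fixed on a round plywood seat 58 mm across, 12 mm tall. Gap between the two seats: 111 mm, between the jars more. Rigid.
- gate_right (a point): the same for the right gate (bay x = 0, y = -84.5 mm): jar 47 mm across, top at 54 mm, on an equal seat. Rigid.
- home (a point): where the centre of the roll's underside lies when the roll touches the back rail: bay x = 98 mm, y = 0.
- thin_roll: bystander: the thin cream roll of masking tape, lying flat, 103 mm across, 25 mm tall, loose. Origin: centre of its underside.
- loose_jar: bystander: a loose screw-lid jar, 55 mm across and 55 mm tall. Origin: centre of its underside.
- brush: bystander: a flat paint brush lying on the table, 31 x 178 x 12 mm, long along its own y. Origin: centre of its underside.
- bottle: bystander: a white paint bottle with a black cap, 67 mm across, 142 mm tall. Origin: centre of its underside.
- upturned_cup: bystander: an empty paper cup standing upside down, 94 mm across, 110 mm tall, light. Origin: centre of its underside.
Mind the look-alikes: they are no part of the job. Of the things like the roll, leave any that is blue or pink; of the rest the smaller one is meant.

How it is judged:
By the outcome, as a careful person would: the job done as asked, in the order asked, and still so for the second after the job is handed in, with the robot touching nothing.
It also fails if it takes over 48 s, if anything falls off the work surface, if the arm or the gripper's body presses on something with over 40 N, if the wrist force passes 120 N, or if a joint passes its speed limit or range.

## Working session

There is one attempt and no reset: what is moved stays moved. The work goes in short steps, Python scripts to look and compute and a tool call to move; the robot and the scene stay as the last step left them, time stands still between calls to the robot, and variables do not carry over. Pictures are saved under pics/ and viewed, at most 10 in all, crops included, and the job is handed in when it is done.

Besides the shell and the picture viewer there is one more tool, called after "Emit:" in YAML: its name, and indented under it one key for each argument. send_rows: Moves the arm, as the interface text tells. Shift numbers are shares of 0.025 m and turn numbers shares of 90 degrees, none past 1 either way. Its arguments: {"type":"object","properties":{"plan":{"type":"array"},"gripper":{"type":"number"},"force":{"type":"number"}},"required":["plan"]}

```bash
mkdir -p pics; cat > h.py <<'E'
import numpy as np, cv2
from cell import robot, read_camera, get_calibration
def cal(n):
    c=get_calibration(n); return np.array(c["intrinsics"]),cv2.Rodrigues(np.array(c["rvec"],float))[0],np.array(c["tvec"],float).ravel()
def cloud(n,d):
    K,R,t=cal(n); v,u=np.mgrid[:d.shape[0],:d.shape[1]]
    p=np.stack([(u-K[0,2])/K[0,0]*d,(v-K[1,2])/K[1,1]*d,d],-1)
    return (p-t)@R
E
python3 - <<'E'
from h import *
for n in("top","side"):
    p,d=read_camera(n); cv2.imwrite(f"pics/{n}1.png",p); np.savez(f"{n}1.npz",p=p,d=d)
    K,R,t=cal(n); print(n,-R.T@t,K[0,0])
print(robot.observe())
E
```

```text
top [0.41622563 0.01419175 1.2018318 ] 396.07434267317655
side [ 0.08427568 -0.78384803  0.76100216] 385.1844411756548
{'time': 0.1, 'qpos': array([ 1.09397261e+00,  3.42656155e-01,  1.52494593e+00, -2.30065536e-05,
        1.27542449e+00, -1.46035247e-01]), 'qvel': array([ 0.00122012,  0.00062516, -0.00237092, -0.00078625, -0.00014375,
       -0.00192216]), 'joint_efforts': array([ 1.06136962e-03, -4.32003629e+01, -2.44694334e+01,  7.18635810e-02,
        5.25584165e-02, -4.30656598e-05]), 'tool_pos': array([0.17033933, 0.49619237, 0.22610433]), 'tool_rot': array([-3.14017079e+00, -1.86893024e-04,  2.81081077e+00]), 'contact_force': array([-0.16646299,  0.21258325,  0.52260507]), 'torque': array([ 0.05981926,  0.02565819, -0.02389743]), 'grip_force': 0.0, 'opening': 0.09183077270182328}
```

View pics/top1.png

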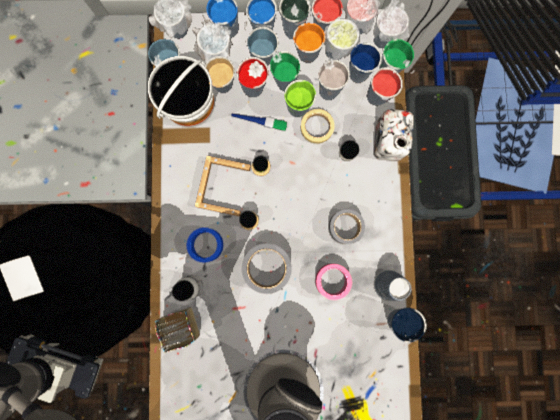

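View pics/side1.png

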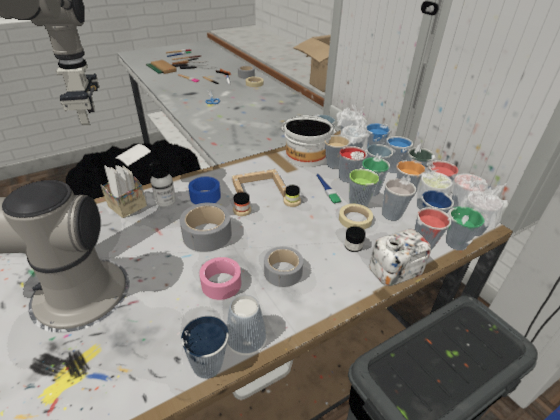

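The top view shows the bay at (225,185), its mouth facing right between the jars at (260,163) and (248,218). The target, the smaller grey roll, is at (346,226). The larger grey one at (267,267) and the blue and pink rolls are decoys. Next I'll measure all of these.

```bash
python3 - <<'E'
from h import *
from scipy.optimize import least_squares
f=np.load("top1.npz");p,d=f["p"],f["d"];W=cloud("top",d)
def sel(u,v,r,lo,hi,n="c"):
    m=np.zeros(d.shape,np.uint8);cv2.circle(m,(u,v),r,1,-1)
    m=(m>0)&(W[...,2]>lo)&(W[...,2]<hi)&(d>0)
    P=W[m];(c,s,a)=cv2.minAreaRect((P[:,:2]*1000).astype(np.float32))
    (e,r_)=cv2.minEnclosingCircle((P[:,:2]*1000).astype(np.float32))
    print(n,len(P),"z",np.percentile(P[:,2],[10,50,90]).round(4),"rect",np.round(c),np.round(s),"circ",np.round(e,1),round(r_,1),"mean",(P[:,:2].mean(0)*1000).round(1))
    return P
print("table z",np.median(W[230:240,290:310,2]))
sel(346,226,24,.035,.06,"roll")
sel(260,163,14,.045,.07,"gl?");sel(248,218,14,.045,.07,"gr?")
sel(267,267,32,.03,.09,"big")
sel(205,245,24,.015,.08,"blue");sel(334,281,24,.015,.08,"pink");sel(349,150,14,.03,.08,"loose");sel(317,126,22,.012,.04,"thin")
# rails
m=(W[...,2]>.018)&(W[...,2]<.04)&(d>0);z=np.zeros(d.shape,bool);z[145:225,185:270]=1
P=W[m&z][:,:2]*1000
print(cv2.minAreaRect(P.astype(np.float32)))
r=slice(145,225)
big=cv2.resize(p[105:300,180:400],None,fx=3.6,fy=3,interpolation=cv2.INTER_CUBIC) if 0 else cv2.resize(p[130:280,185:385],None,fx=4,fy=4,interpolation=cv2.INTER_CUBIC)
cv2.imwrite("pics/crop1.png",big)
E
```

```text
table z 0.0005107596647574558
roll 469 z [0.0442 0.0479 0.051 ] rect [ 474. -196.] [101.  99.] circ [ 474.5 -195.4] 50.9 mean [ 474.2 -195.6]
gl? 195 z [0.0515 0.0545 0.0572] rect [665.  56.] [44. 45.] circ [664.2  55.9] 23.4 mean [663.9  55.9]
gr? 237 z [0.0553 0.0582 0.061 ] rect [500.  94.] [49. 47.] circ [500.3  94.2] 25.1 mean [500.   94.2]
big 945 z [0.0626 0.0665 0.0694] rect [358.  42.] [141. 142.] circ [357.4  40.8] 72.5 mean [355.8  42.8]
blue 534 z [0.0321 0.0469 0.0503] rect [429. 223.] [102.  99.] circ [427.3 223.5] 52.0 mean [428.5 223. ]
pink 546 z [0.0303 0.047  0.0505] rect [ 316. -150.] [101. 100.] circ [ 315.  -150.5] 51.8 mean [ 315.7 -151.2]
loose 289 z [0.0486 0.0555 0.0585] rect [ 701. -209.] [52. 52.] circ [ 702.1 -210.6] 27.5 mean [ 699.9 -208.4]
thin 465 z [0.0191 0.0244 0.0277] rect [ 786. -119.] [103. 102.] circ [ 789.1 -113.4] 57.8 mean [ 785.4 -118.3]
((592.741943359375, 146.2821807861328), (189.63592529296875, 172.77969360351562), 77.59111785888672)
```

View pics/crop1.png

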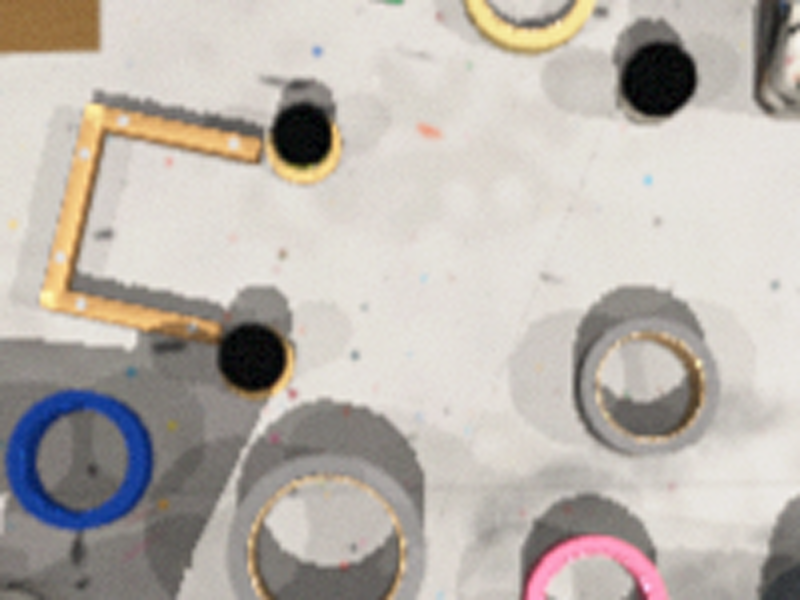

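Gate spacing measures 168.4 mm against 169 expected, and diameters and heights match. That puts bay x at a heading of about 77°, with the origin near (0.582, 0.075). Next I'll check the tall obstacles near the path and work out the moves.

```bash
python3 - <<'E'
from h import *
f=np.load("top1.npz");d=f["d"];W=cloud("top",d)
# rail inner line check: fit bay heading from the rail tops
a=np.deg2rad(76.9);X=np.array([np.cos(a),np.sin(a)]);Y=np.array([-X[1],X[0]]);O=np.array([.582,.075])
B=np.stack([(W[...,:2]-O)@X,(W[...,:2]-O)@Y],-1)*1000
m=(W[...,2]>.02)&(W[...,2]<.04)&(d>0)
for n,s in(("back",m&(B[...,0]>135)&(B[...,0]<190)&(abs(B[...,1])<50)),("L",m&(abs(B[...,1]-71)<20)&(abs(B[...,0]-90)<45)),("R",m&(abs(B[...,1]+71)<20)&(abs(B[...,0]-90)<45))):
    q=B[s];ax=1 if n=="back" else 0;k=np.polyfit(q[:,ax],q[:,1-ax],1);print(n,len(q),"centre",q.mean(0).round(1),"slope deg",np.rad2deg(k[0]).round(2))
print("roll in bay",((np.array([.4743,-.1955])-O)@X*1000).round(1),((np.array([.4743,-.1955])-O)@Y*1000).round(1))
for n,(x0,x1,y0,y1) in dict(start=(.3,.6,-.36,-.15),sweep=(.15,.6,-.3,.5)).items():
    for lo in(.06,.09,.12,.16):
        s=(W[...,2]>lo)&(W[...,2]<1)&(d>0)&(W[...,0]>x0)&(W[...,0]<x1)&(W[...,1]>y0)&(W[...,1]<y1)
        l,lab,st,ce=cv2.connectedComponentsWithStats(s.astype(np.uint8))
        print(n,lo,[(W[lab==i][:,:2].min(0).round(2).tolist(),W[lab==i][:,:2].max(0).round(2).tolist(),W[lab==i][:,2].max().round(3)) for i in range(1,l) if st[i,4]>8])
E
```

```text
back 195 centre [157.1   0.3] slope deg -0.16
L 165 centre [90.  70.6] slope deg -0.04
R 172 centre [ 89.5 -70.7] slope deg 0.23
roll in bay -287.9 43.6
start 0.06 [([0.3, -0.35], [0.34, -0.28], np.float64(0.115))]
start 0.09 [([0.3, -0.35], [0.33, -0.29], np.float64(0.115))]
start 0.12 []
start 0.16 []
sweep 0.06 [([0.49, 0.09], [0.5, 0.11], np.float64(0.062)), ([0.29, -0.03], [0.43, 0.11], np.float64(0.073)), ([0.27, 0.23], [0.34, 0.29], np.float64(0.147)), ([0.27, -0.3], [0.33, -0.28], np.float64(0.115)), ([0.15, 0.24], [0.24, 0.35], np.float64(0.156)), ([0.18, -0.3], [0.22, -0.29], np.float64(0.111)), ([0.15, 0.33], [0.24, 0.5], np.float64(0.607))]
sweep 0.09 [([0.28, 0.24], [0.34, 0.29], np.float64(0.147)), ([0.28, -0.3], [0.32, -0.29], np.float64(0.115)), ([0.18, -0.3], [0.22, -0.29], np.float64(0.111)), ([0.19, 0.28], [0.21, 0.32], np.float64(0.127)), ([0.18, 0.27], [0.2, 0.32], np.float64(0.146)), ([0.16, 0.26], [0.18, 0.32], np.float64(0.156)), ([0.15, 0.33], [0.24, 0.5], np.float64(0.607))]
sweep 0.12 [([0.28, 0.24], [0.33, 0.29], np.float64(0.147)), ([0.16, 0.26], [0.18, 0.32], np.float64(0.156)), ([0.15, 0.33], [0.24, 0.5], np.float64(0.607))]
sweep 0.16 [([0.15, 0.33], [0.24, 0.5], np.float64(0.607))]
```

Emit:
send_rows:
  plan:
    - [[0,0,0],[0,0,0.117]]
    - [[0,0,0],[0,0,0.117]]
    - [[0,0,0],[0,0,0.117]]
    - [[0,0,0],[0,0,0.117]]
    - [[0,0,0],[0,0,0.117]]
    - [[0,0,0],[0,0,0.117]]
    - [[0,0,0],[0,0,0.117]]
    - [[0,0,0],[0,0,0.116]]
    - [[0,0,0],[0,0,0]]
    - [[0,0,0],[0,0,0]]
  gripper: 0.087

```text
time: 1.35
tool_pos: [0.1704, 0.4965, 0.2265]
tool_rot: [-3.141, 0.0, 1.346]
contact_force: [0.2, -0.4, 0.0]
opening: 0.0497
grip_force: 0.0
```

Emit:
send_rows:
  plan:
    - [[0,1,0],[0,0,0]]
    - [[0,1,0],[0,0,0]]
    - [[0,1,0],[0,0,0]]
    - [[0,1,0],[0,0,0]]
    - [[0,1,0],[0,0,0]]
    - [[0,1,0],[0,0,0]]
    - [[0,1,0],[0,0,0]]
    - [[0,1,0],[0,0,0]]
    - [[0,1,0],[0,0,0]]
    - [[0,1,0],[0,0,0]]

```text
time: 2.6
tool_pos: [0.4154, 0.4395, 0.2267]
tool_rot: [-3.142, -0.0, 1.343]
contact_force: [-0.0, -0.9, -0.1]
opening: 0.0501
grip_force: 0.0
```

Emit:
send_rows:
  plan:
    - [[-1,0.8,0],[0,0,0]]
    - [[-1,0.8,0],[0,0,0]]
    - [[-1,0.8,0],[0,0,0]]
    - [[-1,0.8,0],[0,0,0]]
    - [[-1,0.8,0],[0,0,0]]
    - [[-1,0.8,0],[0,0,0]]
    - [[-1,0.8,0],[0,0,0]]
    - [[-1,0.8,0],[0,0,0]]
    - [[-1,0.8,0],[0,0,0]]
    - [[-1,0.8,0],[0,0,0]]

```text
time: 3.85
tool_pos: [0.553, 0.1496, 0.2267]
tool_rot: [3.142, -0.0, 1.343]
contact_force: [-0.2, 0.4, 0.1]
opening: 0.0497
grip_force: 0.0
```

```bash
cat >> h.py <<'E'
def st():
    a=np.deg2rad(76.9);X=np.array([np.cos(a),np.sin(a)]);Y=np.array([-X[1],X[0]]);O=np.array([.582,.075])
    o=robot.observe();q=o["tool_pos"];print("t",round(o["time"],2),"tcp bay mm",((q[:2]-O)@X*1000).round(1),((q[:2]-O)@Y*1000).round(1),"z",(q[2]*1000).round(1),"rot deg",np.rad2deg(o["tool_rot"]).round(2),"open",o["opening"],"F",o["contact_force"].round(1),"Fbay",(o["contact_force"][:2]@X).round(1))
E
python3 -c "from h import *;st()"
```

```text
t 3.85 tcp bay mm 66.1 45.2 z 226.7 rot deg [ 1.800e+02 -1.000e-02  7.694e+01] open 0.049681418965401465 F [-0.2  0.4  0.1] Fbay 0.3
```

Emit:
send_rows:
  plan:
    - [[-1,0,0],[0,0,0]]
    - [[-1,0,0],[0,0,0]]
    - [[-1,0,0],[0,0,0]]
    - [[-1,0,0],[0,0,0]]
    - [[-1,0,0],[0,0,0]]
    - [[-1,0,0],[0,0,0]]
    - [[-1,0,0],[0,0,0]]
    - [[-1,0,0],[0,0,0]]
    - [[-1,0,0],[0,0,0]]
    - [[-1,0,0],[0,0,0]]

```text
time: 5.1
tool_pos: [0.4955, -0.0938, 0.2268]
tool_rot: [3.141, -0.0, 1.343]
contact_force: [0.0, -0.4, 0.2]
opening: 0.05
grip_force: 0.0
```

Emit:
send_rows:
  plan:
    - [[-1,0,0],[0,0,0]]
    - [[-1,0,0],[0,0,0]]
    - [[-1,0,0],[0,0,0]]
    - [[-1,0,0],[0,0,0]]
    - [[-1,0,0],[0,0,0]]
    - [[-1,0,0],[0,0,0]]
    - [[-1,0,0],[0,0,0]]
    - [[0,0,1],[0,0,0]]
    - [[0,0,1],[0,0,0]]
    - [[0,0,0],[0,0,0]]

```text
time: 6.35
tool_pos: [0.4549, -0.2628, 0.1752]
tool_rot: [-3.138, -0.002, 1.342]
contact_force: [0.4, -0.2, 0.9]
opening: 0.0497
grip_force: 0.0
```

```bash
python3 - <<'E'
from h import *
st()
p,d=read_camera("side");cv2.imwrite("pics/side2.png",cv2.resize(p[100:380,120:420],None,fx=2,fy=2))
E
```

```text
t 6.35 tcp bay mm -357.8 47.3 z 175.2 rot deg [-1.7979e+02 -1.0000e-01  7.6910e+01] open 0.04973781793506153 F [ 0.4 -0.2  0.9] Fbay -0.1
```

View pics/side2.png

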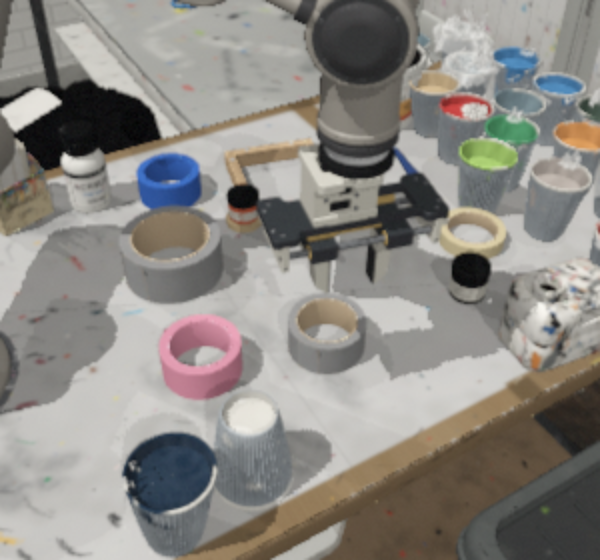

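The side view shows the hand hovering beyond and above the roll at crop (327,330), clear of the cup at (253,450). I'll descend behind the roll.

Emit:
send_rows:
  plan:
    - [[0,0.15,0.9],[0,0,0]]
    - [[0,0,0.9],[0,0,0]]
    - [[0,0,0.9],[0,0,0]]
    - [[0,0,0.9],[0,0,0]]
    - [[0,0,0.8],[0,0,0]]
    - [[0,0,0.8],[0,0,0]]
    - [[0,0,0.6],[0,0,0]]
    - [[0,0,0.4],[0,0,0]]
    - [[0,0,0.2],[0,0,0]]
    - [[0,0,0],[0,0,0]]

```text
time: 7.65
tool_pos: [0.4595, -0.2638, 0.0168]
tool_rot: [3.142, -0.0, 1.342]
contact_force: [-0.7, 0.4, 0.8]
opening: 0.0498
grip_force: 0.0
```

```bash
python3 -c "from h import *;st()"
```

```text
t 7.65 tcp bay mm -357.7 42.5 z 16.8 rot deg [180.   -0.   76.9] open 0.049813537617295886 F [-0.7  0.4  0.8] Fbay 0.3
```

Emit:
send_rows:
  plan:
    - [[0.3,0,0],[0,0,0]]
    - [[0.3,0,0],[0,0,0]]
    - [[0.3,0,0],[0,0,0]]
    - [[0.3,0,0],[0,0,0]]
    - [[0.4,0.09,0],[0,0,0]]
    - [[0.4,0.09,0],[0,0,0]]
    - [[0.4,0.09,0],[0,0,0]]
    - [[0.4,0.09,0],[0,0,0]]
    - [[0.4,0.09,0],[0,0,0]]
    - [[0.4,0.09,0],[0,0,0]]

```text
time: 8.9
tool_pos: [0.4933, -0.1785, 0.0168]
tool_rot: [3.142, 0.0, 1.342]
contact_force: [-1.4, -3.5, 4.0]
opening: 0.0501
grip_force: 2.3
```

Emit:
send_rows:
  plan:
    - [[0.4,0.09,0],[0,0,0]]
    - [[0.4,0.09,0],[0,0,0]]
    - [[0.4,0.09,0],[0,0,0]]
    - [[0.4,0.09,0],[0,0,0]]
    - [[0.4,0.09,0],[0,0,0]]
    - [[0.4,0.09,0],[0,0,0]]
    - [[0.4,0.09,0],[0,0,0]]
    - [[0.3,0.07,0],[0,0,0]]
    - [[0.2,0.05,0],[0,0,0]]
    - [[0,0,0],[0,0,0]]

```text
time: 10.15
tool_pos: [0.53, -0.1022, 0.0164]
tool_rot: [-3.141, -0.001, 1.342]
contact_force: [0.4, 0.1, 0.6]
opening: 0.0499
grip_force: 0.0
```

```bash
python3 - <<'E'
from h import *
st()
for n in("top","side"):
    p,d=read_camera(n);np.savez(f"{n}3.npz",p=p,d=d)
    if n=="side":cv2.imwrite("pics/side3.png",cv2.resize(p[130:330,160:400],None,fx=3,fy=3))
    W=cloud(n,d);a=np.deg2rad(76.9);X=np.array([np.cos(a),np.sin(a)]);Y=np.array([-X[1],X[0]]);O=np.array([.582,.075])
    B=np.stack([(W[...,:2]-O)@X,(W[...,:2]-O)@Y],-1)*1000
    s=(d>0)&(W[...,2]>.043)&(W[...,2]<.053)&(B[...,0]>-160)&(B[...,0]<-26)&(abs(B[...,1])<80)
    if s.sum()>5:print(n,s.sum(),B[s].min(0),B[s].max(0),cv2.minEnclosingCircle(B[s].astype(np.float32)))
E
```

```text
t 10.15 tcp bay mm -184.4 10.5 z 16.4 rot deg [-1.7999e+02 -5.0000e-02  7.6900e+01] open 0.049896765785719215 F [0.4 0.1 0.6] Fbay 0.2
top 180 [-121.3550142   -39.73454703] [-79.98852696  59.30878977] ((-118.61064147949219, 9.793498992919922), 49.59138488769531)
side 11 [-149.64438756  -28.84929023] [-136.87675012   60.38050463] ((-142.06260681152344, 15.765606880187988), 44.66779708862305)
```

View pics/side3.png

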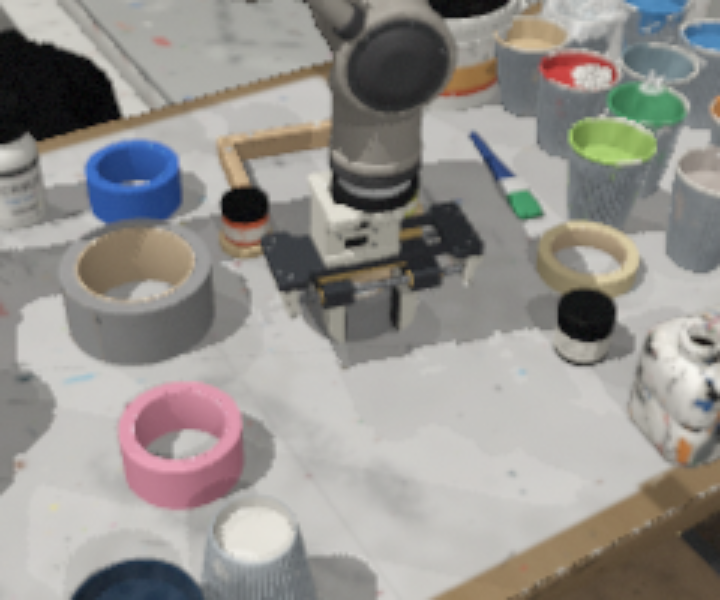

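The roll sits in the cradle at about bay (-130, 10), with nothing else disturbed. I'll bring it onto the axis ahead of the gap and check again.

Emit:
send_rows:
  plan:
    - [[0.2,0.04,0],[0,0,0]]
    - [[0.4,0.08,0],[0,0,0]]
    - [[0.4,0.08,0],[0,0,0]]
    - [[0.4,0.08,0],[0,0,0]]
    - [[0.4,0.08,0],[0,0,0]]
    - [[0.2,0.05,0],[0,0,0]]
    - [[0.2,0,0],[0,0,0]]
    - [[0.2,0,0],[0,0,0]]
    - [[0.1,0,0],[0,0,0]]
    - [[0,0,0],[0,0,0]]

```text
time: 11.5
tool_pos: [0.5541, -0.0442, 0.0168]
tool_rot: [3.141, -0.0, 1.342]
contact_force: [0.2, 0.1, -0.2]
opening: 0.0495
grip_force: 0.0
```

```bash
cat >> h.py <<'E'
def look(tag,x0,x1):
    st();p,d=read_camera("top");cv2.imwrite(f"pics/top{tag}.png",cv2.resize(p[120:270,160:360],None,fx=4,fy=4,interpolation=cv2.INTER_CUBIC))
    W=cloud("top",d);a=np.deg2rad(76.9);X=np.array([np.cos(a),np.sin(a)]);Y=np.array([-X[1],X[0]]);O=np.array([.582,.075])
    B=np.stack([(W[...,:2]-O)@X,(W[...,:2]-O)@Y],-1)*1000
    s=(d>0)&(W[...,2]>.040)&(W[...,2]<.056)&(B[...,0]>x0)&(B[...,0]<x1)&(abs(B[...,1])<57)
    q=B[s]
    from scipy.optimize import least_squares
    # outer rim: extreme pixel per angle about guess, circle of radius 51.5
    c=np.array([q[:,0].max()-51.5,(q[:,1].min()+q[:,1].max())/2])
    print(len(q),"extent",q.min(0).round(1),q.max(0).round(1),"centre est",c.round(1))
E
python3 -c "
from h import *
look(4,-130,20)"
```

```text
t 11.5 tcp bay mm -122.4 0.1 z 16.8 rot deg [ 1.7999e+02 -2.0000e-02  7.6900e+01] open 0.049541977049259375 F [ 0.2  0.1 -0.2] Fbay 0.1
117 extent [-74.7 -48.9] [-17.6  40.2] centre est [-69.1  -4.4]
```

View pics/top4.png

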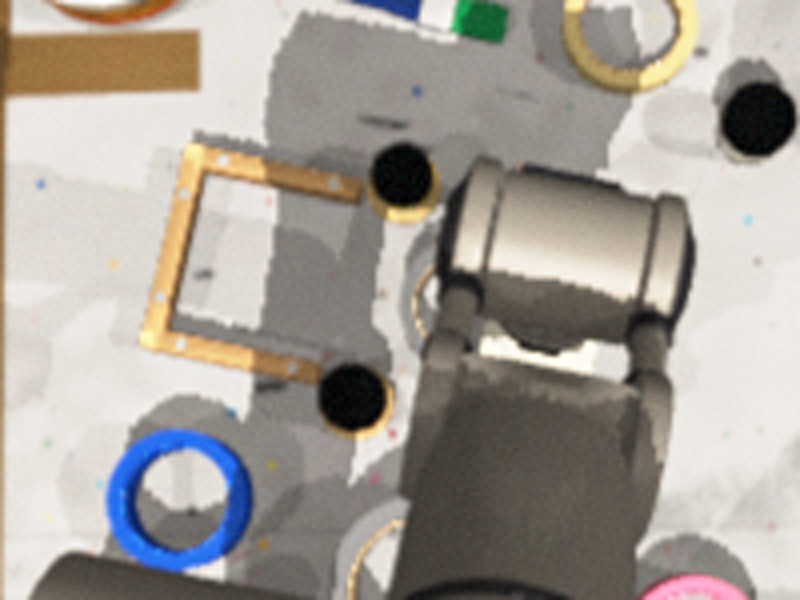

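The roll leads centred into the gap: its right rim is at -49, the same half-width of 49.5 measured earlier, so its centre is about +0.6. Pushing through.

Emit:
send_rows:
  plan:
    - [[0.2,0,0],[0,0,0]]
    - [[0.3,0,0],[0,0,0]]
    - [[0.3,0,0],[0,0,0]]
    - [[0.3,0,0],[0,0,0]]
    - [[0.3,0,0],[0,0,0]]
    - [[0.3,0,0],[0,0,0]]
    - [[0.3,0,0],[0,0,0]]
    - [[0.3,0,0],[0,0,0]]
    - [[0.2,0,0],[0,0,0]]
    - [[0.1,0,0],[0,0,0]]

```text
time: 12.8
tool_pos: [0.5689, 0.0192, 0.0167]
tool_rot: [-3.142, -0.0, 1.342]
contact_force: [-0.3, -2.5, 1.4]
opening: 0.0496
grip_force: 1.1
```

```bash
python3 -c "
from h import *
look(5,-60,110)"
```

```text
t 12.8 tcp bay mm -57.4 0.1 z 16.7 rot deg [-180.     -0.     76.92] open 0.04964652758223802 F [-0.3 -2.5  1.4] Fbay -2.5
38 extent [-12.1 -10.3] [47.7 40.5] centre est [-3.8 15.1]
```

Emit:
send_rows:
  plan:
    - [[0.2,0,0],[0,0,0]]
    - [[0.4,0,0],[0,0,0]]
    - [[0.4,0,0],[0,0,0]]
    - [[0.4,0,0],[0,0,0]]
    - [[0.4,0,0],[0,0,0]]
    - [[0.4,0,0],[0,0,0]]
    - [[0.4,0,0],[0,0,0]]
    - [[0.4,0,0],[0,0,0]]
    - [[0.3,0,0],[0,0,0]]
    - [[0.2,0,0],[0,0,0]]

```text
time: 14.1
tool_pos: [0.5887, 0.1045, 0.0167]
tool_rot: [-3.142, -0.0, 1.342]
contact_force: [-0.9, -1.9, 1.3]
opening: 0.0498
grip_force: 1.2
```

```bash
python3 -c "
from h import *
look(6,0,170)"
```

```text
t 14.1 tcp bay mm 30.3 0.2 z 16.7 rot deg [-180.     -0.     76.92] open 0.04982225709021187 F [-0.9 -1.9  1.3] Fbay -2.0
53 extent [77.3 27.4] [116.   48.4] centre est [64.5 37.9]
```

View pics/top6.png

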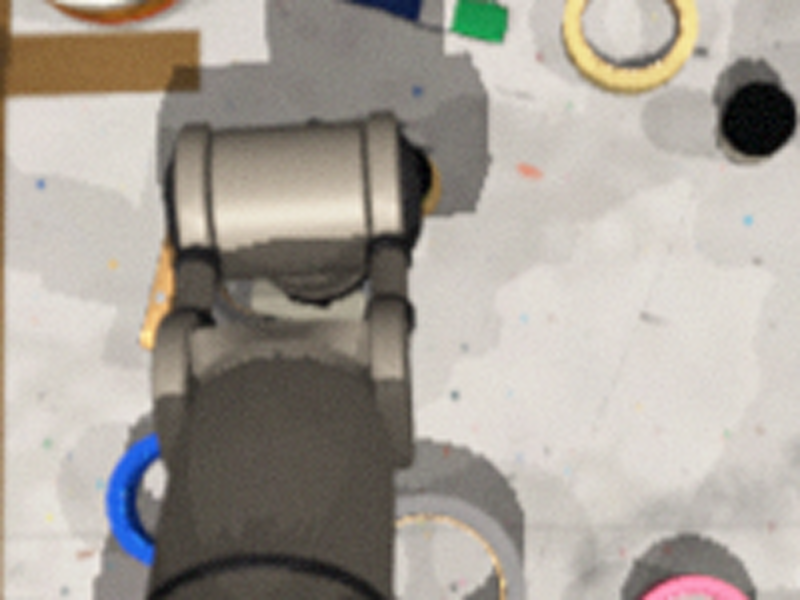

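The roll is in the bay and hidden under the hand, about 13 mm short of the rail. I'll close that slowly and watch the force.

Emit:
send_rows:
  plan:
    - [[0.1,0,0],[0,0,0]]
    - [[0.1,0,0],[0,0,0]]
    - [[0.1,0,0],[0,0,0]]
    - [[0.08,0,0],[0,0,0]]
    - [[0.04,0,0],[0,0,0]]
    - [[0.04,0,0],[0,0,0]]
    - [[0,0,0],[0,0,0]]
    - [[0,0,0],[0,0,0]]
    - [[0,0,0],[0,0,0]]
    - [[0,0,0],[0,0,0]]

```text
time: 15.4
tool_pos: [0.5913, 0.1154, 0.0167]
tool_rot: [3.142, -0.0, 1.342]
contact_force: [-0.7, -0.8, 1.4]
opening: 0.0496
grip_force: 0.5
```

```bash
python3 -c "
from h import *
st()"
```

```text
t 15.4 tcp bay mm 41.4 0.1 z 16.7 rot deg [ 1.800e+02 -1.000e-02  7.689e+01] open 0.04961477615350765 F [-0.7 -0.8  1.4] Fbay -0.9
```

Emit:
send_rows:
  plan:
    - [[0.02,0,0],[0,0,0]]
    - [[0.02,0,0],[0,0,0]]
    - [[0.02,0,0],[0,0,0]]
    - [[0.02,0,0],[0,0,0]]
    - [[0.02,0,0],[0,0,0]]
    - [[0,0,0],[0,0,0]]
    - [[0,0,0],[0,0,0]]
    - [[0,0,0],[0,0,0]]
    - [[0,0,0],[0,0,0]]
    - [[0,0,0],[0,0,0]]

```text
time: 16.65
tool_pos: [0.5919, 0.1178, 0.0167]
tool_rot: [3.142, -0.0, 1.342]
contact_force: [-0.3, -1.8, 0.3]
opening: 0.0498
grip_force: 0.7
```

Emit:
send_rows:
  plan:
    - [[0.02,0,0],[0,0,0]]
    - [[0.02,0,0],[0,0,0]]
    - [[0.02,0,0],[0,0,0]]
    - [[0,0,0],[0,0,0]]
    - [[0,0,0],[0,0,0]]
    - [[0,0,0],[0,0,0]]
    - [[0,0,0],[0,0,0]]
    - [[0,0,0],[0,0,0]]
    - [[0,0,0],[0,0,0]]
    - [[0,0,0],[0,0,0]]

```text
time: 17.9
tool_pos: [0.5922, 0.1191, 0.0167]
tool_rot: [3.142, -0.0, 1.342]
contact_force: [-1.4, -2.7, 1.1]
opening: 0.05
grip_force: 1.4
```

Emit:
send_rows:
  plan:
    - [[0.02,0,0],[0,0,0]]
    - [[0.02,0,0],[0,0,0]]
    - [[0.02,0,0],[0,0,0]]
    - [[0,0,0],[0,0,0]]
    - [[0,0,0],[0,0,0]]
    - [[0,0,0],[0,0,0]]
    - [[0,0,0],[0,0,0]]
    - [[0,0,0],[0,0,0]]
    - [[0,0,0],[0,0,0]]
    - [[0,0,0],[0,0,0]]

```text
time: 19.15
tool_pos: [0.5922, 0.1193, 0.0167]
tool_rot: [-3.141, 0.002, 1.342]
contact_force: [-1.5, -8.6, 1.9]
opening: 0.0501
grip_force: 3.8
```

The TCP stalled and the force rose to 9 N, so the roll is against the rail. I'll back off, lift and move clear.

Emit:
send_rows:
  plan:
    - [[-0.1,0,0],[0,0,0]]
    - [[-0.3,0,0],[0,0,0]]
    - [[-0.6,0,0],[0,0,0]]
    - [[0,0,-0.4],[0,0,0]]
    - [[0,0,-1],[0,0,0]]
    - [[0,0,-1],[0,0,0]]
    - [[0,0,-1],[0,0,0]]
    - [[0,0,-1],[0,0,0]]
    - [[0,0,-1],[0,0,0]]
    - [[0,0,-1],[0,0,0]]

```text
time: 20.4
tool_pos: [0.5869, 0.0964, 0.1784]
tool_rot: [3.141, -0.001, 1.342]
contact_force: [0.2, 0.2, 0.6]
opening: 0.0499
grip_force: 0.0
```

Emit:
send_rows:
  plan:
    - [[-1,0,-1],[0,0,0]]
    - [[-1,0,0],[0,0,0]]
    - [[-1,0,0],[0,0,0]]
    - [[-1,0,0],[0,0,0]]
    - [[-1,0,0],[0,0,0]]
    - [[-1,0,0],[0,0,0]]
    - [[-1,0,0],[0,0,0]]
    - [[-1,0,0],[0,0,0]]
    - [[-1,0,0],[0,0,0]]
    - [[0,0,0],[0,0,0]]

```text
time: 21.65
tool_pos: [0.5356, -0.1241, 0.2024]
tool_rot: [3.141, -0.0, 1.34]
contact_force: [0.2, 1.0, -0.1]
opening: 0.0501
grip_force: 0.0
```

```bash
python3 -c "
from h import *
look(7,30,170)"
```

```text
t 21.65 tcp bay mm -204.5 0.0 z 202.4 rot deg [179.94  -0.    76.75] open 0.05005885627986837 F [ 0.2  1.  -0.1] Fbay 1.0
435 extent [ 49.2 -50.9] [150.4  49.8] centre est [98.9 -0.5]
```

View pics/top7.png

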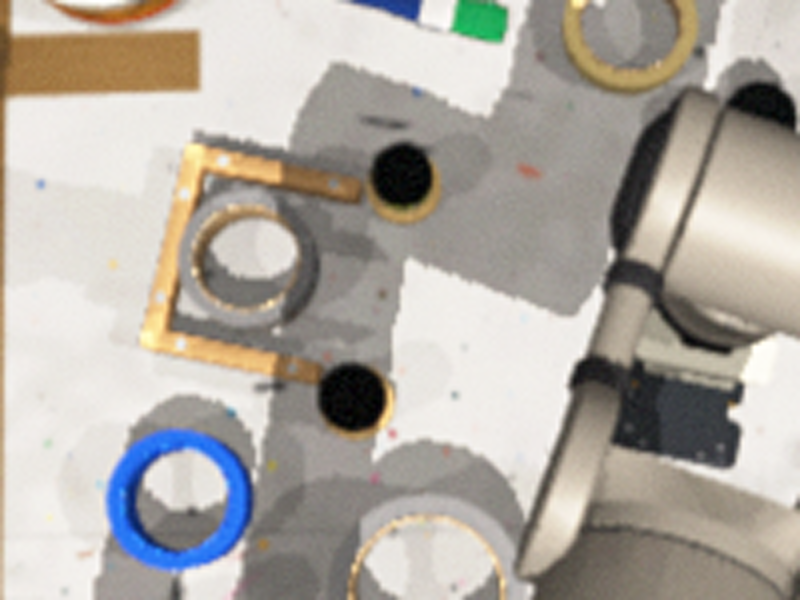

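The roll lies flat in the bay at crop (248,258), touching the back rail at bay (98.9, -0.5). The bystanders in this view haven't moved, and the hand is clear.

```bash
python3 -c "
from h import *
print(robot.hand_in())"
```

```text
the job is handed in; nothing more can be done
None
```

The job is handed in at about 22 s of the 48 s allowed: the thick grey roll was pushed flat through the gap and lies home against the back rail (measured within about 1 mm of home), no bystander in view had moved, and the hand is clear.

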